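Crack a walnut in the two-handled nutcracker over its shell tray

TASK

Slide the metal shell tray fully home into the opening under the nutcracker and lay the whole walnut in the cradle between the two jaws, its ends facing the jaws. Then squeeze the two handles together until the shell gives, and let go, leaving the cracked walnut in the cradle and the tray home. Leave the bowl, jar and rattle where they are.

Things in the scene. Friction and masses are not known exactly. Their poses are not given: they have to be found in the camera images.
- cracker: The nutcracker's fixed wooden block, 160 mm (its x, from -70 to +90) by 130 mm (its y, from -60 to +70), its deck 38 mm above the shelf. Origin on the shelf under the centre of the walnut cradle; x points from the handle ends to the hinges, z up. On the deck two ridges 4 mm high at x = +-17 mm form the cradle. Two hinge pins at x = 75, y = +-12 mm reach 80 mm above the shelf
- bay_mouth (a point): Centre of the mouth of the tray bay, under the deck in the block's -y face, at block (0, -60, 11) mm; block axes. The bay runs along +y: 106 mm wide in x, 30 mm high, back stop 120 mm inside, hidden by the deck. Two flared guide cheeks, 26 mm high, stand outside the mouth, from about x = +-55 mm at the mouth to x = +-76 mm, 25 mm in front of it
- jaw_seat (a point): Where the walnut's centre must lie: midway between the jaws, at block (0, 0, 62) mm; block axes. The walnut's long axis must lie along y. The steel jaw faces, 26 mm wide and high, are centred 37 mm to either side (y = +-37 mm) while the handles are open, leaving the walnut 5 mm at each end
- handle_l_grip (a point): Middle of the grip part of the left (+y) steel handle: a straight level bar 68 mm long along block x, 9 mm thick, 18 mm high, 62 mm above the shelf. Open, it lies at block (-90, 26.5) mm, so the two grip parts measure 62 mm over their outsides there and can be taken together from above
- handle_r_grip (a point): The same point of the right (-y) handle, at block (-90, -26.5) mm when open
- handle_l (a joint): Angle of the left handle, rad: 0 open, grows as it closes towards the other, stop at 0.127. Each handle turns about its own upright pin, 165 mm from the grip point, 75 mm from the jaw; a light spring (about 1 N at the grip) opens it. With a centred walnut the jaws touch it at about 0.067 and it has cracked at about 0.10
- handle_r (a joint): Angle of the right handle, the same way
- tray_mid (a point): Centre of the shell tray's pan (half-way up): an open aluminium pan, 100 mm (its x) by 120 mm (its y) by 22 mm high, loose on the shelf, 0.28 kg. It goes into the bay with its +y end first; home, its pan fills the bay: this point is at block (0, 0, 11) mm, with the tray's axes along the block's
- tray_tab (a point): Middle of the grip area of the tray's upright finger tab, 36 mm above the shelf: a plate 44 mm wide along tray x, 8 mm thick along tray y, its top 55 mm above the shelf; it stands 100 mm from the pan's centre along tray -y (40 mm outside the pan's wall). Same axes as the tray
- nut_mid (a point): Centre of the walnut: 64 mm long along its x axis, round, 48 mm in diameter, with small flat ends 20 mm across; 60 g. It lies on its side, its centre 24 mm above what it lies on, and can be gripped across its middle
- shell (a joint): How far the walnut's shell has given along its length, m: 0 whole, 0.005 cracked (it stays so). It resists with about 28 N end to end, then gives way and collapses by 5 mm; through the handles this takes about 14 N on each grip part
- bowl_mid (a point): Steel baby bowl, 110 mm wide, 45 mm high, half-way up; leave alone
- jar_mid (a point): Small glass jar, 60 mm wide, 78 mm high (about 96 mm with the spring clip on its rim), half-way up; leave alone
- rattle_mid (a point): Red plastic rattle, about 120 mm long along its x, 50 mm thick, half-way up; leave alone
- basket_front (a point): Middle of the near (-x) wall of the grey plastic basket that stands fast behind the walnut: 260 mm wide along y, 200 mm deep along +x, 85 mm high, with a teether and a wooden ring in it; keep clear
Not all that is in view belongs to the job. There is more than one size of the part that bears nut_mid; the job needs the smaller. Of the things shaped like the part that bears tray_mid, the aluminium one is meant.

How it is judged:
By the outcome, as a careful person would: the job done as asked, in the order asked, and still so for the second after the job is handed in, with the robot touching nothing.
It also fails if it takes over 72 s, if anything falls off the work surface, if the arm or the gripper's body presses on something with over 40 N, if the wrist force passes 120 N, or if a joint passes its speed limit or range.

ROBOT

A 6-joint arm with a two-finger parallel gripper is mounted at the origin on the work surface. World frame = base frame: x ahead of the robot, y to its left, z up, the work surface at z = 0. Lengths are in mm, angles in rad, forces in N, time in s.
With the tool pointing down it reaches from about 400 to 825 mm from the base axis. Payload 7 kg.
Tool frame: the origin (TCP) lies at the very end of the fingers, on their centre line; the grasp point (between the pads) lies 19 mm behind it; z points along the fingers, y is the direction in which the jaws open and shut (so a half turn about z gives the same grasp; the last joint's range is limited). The gripper opens to 88 mm and grips with 3 to 60 N. Pads are 19 mm wide; open, the fingers measure 130 mm over their backs; the gripper's body (78 mm by 193 mm) begins 47 mm behind the grasp point.
Start: joints at [1.477, 0.359, 0.012, 0, -1.224, -0.288], TCP at [251.506, 626.37, 226.561] pointing down, gripper open.
Joint ranges: [-3.07, 3.07], [-1.43, 2.12], [-1.02, 1.25], [-3.03, 1.67], [-3.05, -0], [-3.03, 3.03]. Speed limits (rad/s): [2.39, 2.39, 3.01, 3.14, 3.14, 3.14].

INTERFACE

Orientations are given as a unit quaternion [x, y, z, w].
In Python, from plant import bot gives the robot as it stands. Calls block until the motion is done:
- bot.move_ptp(position, orientation): joint-space move of the TCP to a pose.
- bot.line_to(position, velocity=150, ori=None): straight line of the TCP; ori=None keeps the orientation; velocity is the mean speed in mm/s.
- bot.move_joints(angles): joint-space move.
- bot.move_gripper(opening, force=None): finger opening in mm; force is the grip in N (None keeps the last); returns when the fingers have stopped.
- bot.pause(seconds).
- bot.solve_ik(position, orientation): joint angles nearest the present ones, or None.
- bot.read_state(): the state.
- bot.camera(name): name is "scene" or "top" or "wrist"; returns the picture (400x640x3 uint8, red, green, blue); there is no depth.
- bot.get_calibration(name): a dict with "fx", "fy", "cx", "cy" (pixels), "view" (4x4, takes a point from world to camera coordinates); the wrist camera has in their place "T_tool_cam" (4x4, takes a point from camera to tool coordinates, whose origin is the TCP and whose axes are the flange's). Camera axes: x right, y up, looking along -z (the intrinsics and any distortion apply to the point x, -y, -z); pixel columns grow to the right and rows downward; lengths in mm; the calibration is good to about 2 mm. A picture is of the moment at which its call begins: read the wrist's pose just before it. get_calibration takes no time and is no camera call.
A pose or a line that the arm cannot do raises bot.Unreachable and nothing moves.
- bot.close_job(): hands the job in, once; it reports no verdict.
The state is a dict: "t": time; "joint_pos": joint angles; "qvel": joint speeds; "tau": joint torques, N m; "tcp_pos": TCP position; "eef_rot": TCP orientation; "contact_force": force on the tool from outside, world axes, zero at the start; "moment": the same for the moment, N m; "width": finger opening in mm.
Only numpy, scipy, OpenCV 4.12 (cv2) and the standard library are available. Lean on these libraries where they do the work, as an engineer would, in place of code of your own. Each camera call takes 0.05 s, during which the arm holds its last target. There are 200 camera calls.

## Working session

There is one attempt and no reset: what is moved stays moved. The work goes in short steps, each a Python script; the robot and the scene stay as the last script left them, time stands still between calls to the robot, and variables do not carry over. Pictures are saved under pics/ and viewed, about 8 in all and at most 12, crops included, and the job is handed in when it is done.

```bash
ls; mkdir -p pics; python3 - <<'E'
from plant import bot
import cv2,numpy as np
np.set_printoptions(precision=4,suppress=True)
for n in("scene","top","wrist"):
    im=bot.camera(n); cv2.imwrite(f"pics/{n}0.png",im[:,:,::-1]); print(n,bot.get_calibration(n))
s=bot.read_state(); print(s)
E
```

```text
pics
scene {'fx': 363.00001999668245, 'fy': 363.00001999668245, 'cx': 322.0605892116919, 'cy': 202.55821735670878, 'view': array([[   -0.7372,     0.6757,    -0.008 ,   372.5639],
       [   -0.5743,    -0.6202,     0.5344,   301.6562],
       [    0.3561,     0.3985,     0.8452, -1163.1382],
       [    0.    ,     0.    ,     0.    ,     1.    ]])}
top {'fx': 431.3801771332363, 'fy': 431.3801771332363, 'cx': 321.02081287929593, 'cy': 201.03636325718247, 'view': array([[   -0.0022,    -1.    ,    -0.0025,    47.6418],
       [    0.9885,    -0.0025,     0.1513,  -528.033 ],
       [   -0.1513,    -0.0022,     0.9885, -1316.0362],
       [    0.    ,     0.    ,     0.    ,     1.    ]])}
wrist {'fx': 317.6400277051118, 'fy': 317.6400277051118, 'cx': 317.92325864543784, 'cy': 205.99915746291705, 'T_tool_cam': array([[  -0.0003,    0.9589,    0.2838,   76.9433],
       [   1.    ,    0.0002,    0.0001,    0.7868],
       [   0.    ,    0.2838,   -0.9589, -157.6846],
       [   0.    ,    0.    ,    0.    ,    1.    ]])}
{'t': 0.15, 'joint_pos': array([ 1.4771,  0.3592,  0.0113, -0.0002, -1.2241, -0.2881]), 'qvel': array([-0.001 , -0.0019,  0.0012, -0.0011, -0.001 ,  0.0002]), 'tau': array([ -0.001 , -58.3276,  29.3288,   7.0012,   0.0087,  -0.0001]), 'tcp_pos': array([251.3782, 626.0472, 225.8411]), 'eef_rot': array([ 0.9818, -0.1898, -0.0001,  0.0006]), 'contact_force': array([ 0.4397,  0.3533, -0.3493]), 'moment': array([-0.0219, -0.0213,  0.0157]), 'width': 87.65254867301778}
```

View pics/scene0.png

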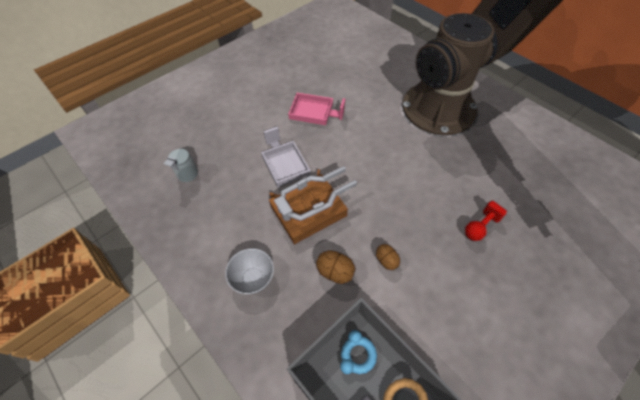

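View pics/top0.png

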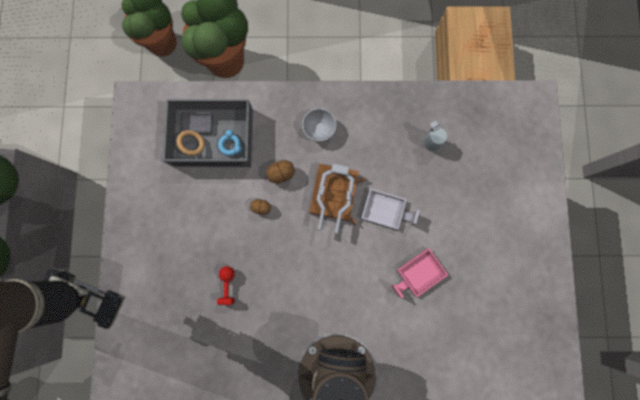

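The scene view shows the block at about (308,208), the tray at (285,160) with its tab at (272,137), the small nut at (388,256) and the big nut at (336,266). In the top view they are at: block (335,195), tray (385,210), tab (417,216), small nut (261,207). The pink tray is a decoy.

```bash
cat > h.py <<'E'
from plant import bot
import cv2,numpy as np
from scipy.spatial.transform import Rotation as R
np.set_printoptions(precision=2,suppress=True)
def down(yaw): return R.from_euler('z',yaw)*R.from_quat([1,0,0,0])
def q(yaw): return down(yaw).as_quat()
def cam(name,s=None):
    c=bot.get_calibration(name)
    if name=="wrist":
        T=np.eye(4);T[:3,:3]=R.from_quat(s["eef_rot"]).as_matrix();T[:3,3]=s["tcp_pos"];M=T@c["T_tool_cam"]
    else: M=np.linalg.inv(c["view"])
    return c,M
def ray(cm,uv):
    c,M=cm; d=np.array([(uv[0]-c["cx"])/c["fx"],-(uv[1]-c["cy"])/c["fy"],-1.]); return M[:3,3],M[:3,:3]@d
def at(cm,uv,z):
    o,d=ray(cm,uv); return o+d*(z-o[2])/d[2]
def tri(*a):
    A=np.zeros((3,3));b=np.zeros(3);rs=[]
    for cm,uv in a:
        o,d=ray(cm,uv);d=d/np.linalg.norm(d);P=np.eye(3)-np.outer(d,d);A+=P;b+=P@o;rs.append((P,o))
    p=np.linalg.solve(A,b);return p,[float(np.linalg.norm(P@(p-o))) for P,o in rs]
def snap(n):
    import pickle
    s=bot.read_state();im=bot.camera("wrist")[:,:,::-1].copy();cv2.imwrite(f"pics/{n}.png",im);pickle.dump(s,open(f"pics/{n}.pkl","wb"));return s,im
def load(n):
    import pickle
    return cam("wrist",pickle.load(open(f"pics/{n}.pkl","rb"))),cv2.imread(f"pics/{n}.png")
E
python3 - <<'E'
from h import *
t=cam("top");s=cam("scene")
for n,uv,z in [("block",(335,195),40),("tray",(385,210),11),("tab",(417,216),45),("nut",(261,207),24),("jar",(436,135),40),("bowl",(319,125),22)]: print(n,at(t,uv,z))
print(tri((t,(261,207)),(s,(388,256))))
b=at(t,(335,195),40);n=at(t,(261,207),24)
for nm,p in [("w1",[b[0]-20,b[1]-60,260]),("w2",[b[0]-20,b[1]+60,260])]:
    bot.move_ptp(p,q(0.0)); bot.pause(.2); st,_=snap(nm); print(st["t"],st["tcp_pos"],st["joint_pos"])
E
```

```text
block [547.31   2.31  40.  ]
tray [ 503.07 -158.28   11.  ]
tab [ 479.5  -252.44   45.  ]
nut [511.95 237.13  24.  ]
jar [ 742.2  -324.04   40.  ]
bowl [782.88  52.51  22.  ]
(array([511.48, 238.17,  23.42]), [1.1030909301669953, 1.103090930167007])
2.9583 [527.43 -57.26 259.9 ] [ 0.26  0.1  -0.25 -0.   -1.22  1.31]
3.7583 [527.33  61.58 260.03] [ 0.49  0.1  -0.25  0.   -1.22  1.08]
```

```bash
ls -la pics
```

```text
total 1604
drwxr-xr-x 2 agent agent   4096 Dec  5 02:33 .
drwxr-xr-x 3 agent agent   4096 Dec  5 02:32 ..
-rw-r--r-- 1 agent agent 354200 Dec  5 02:31 scene0.png
-rw-r--r-- 1 agent agent 406921 Dec  5 02:31 top0.png
-rw-r--r-- 1 agent agent    680 Dec  5 02:32 w1.pkl
-rw-r--r-- 1 agent agent 293166 Dec  5 02:32 w1.png
-rw-r--r-- 1 agent agent    680 Dec  5 02:33 w2.pkl
-rw-r--r-- 1 agent agent 296076 Dec  5 02:33 w2.png
-rw-r--r-- 1 agent agent 266148 Dec  5 02:31 wrist0.png
```

View pics/w1.png

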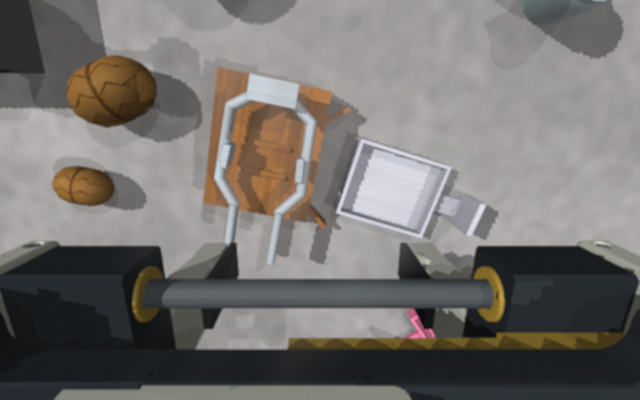

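View pics/w2.png

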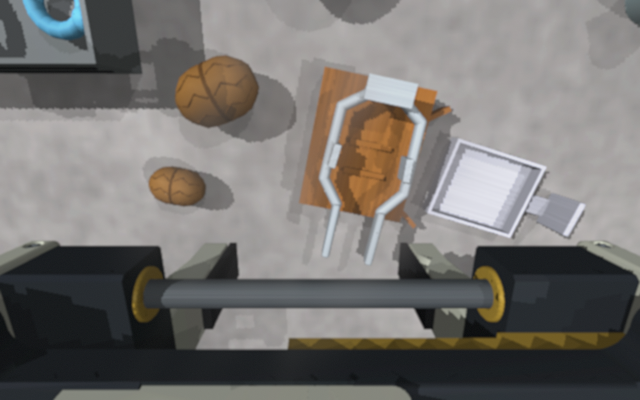

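w1 and w2 show an empty cradle. In w1 the jaws are at (224,160) and (301,170), the tray pan at (395,185), the tab at (477,215) and the small nut at (83,186). In w2 the jaws are at (333,157) and (406,168), the tab at (568,217) and the nut at (177,186). I'll zoom in to measure.

```bash
python3 - <<'E'
from h import *
for n,x0 in(("w1",195),("w2",293)):
    im=cv2.imread(f"pics/{n}.png")[55:275,x0:x0+305]
    cv2.imwrite(f"pics/{n}z.png",cv2.resize(im,None,fx=2.6,fy=2.6,interpolation=cv2.INTER_CUBIC))
E
```

```text
(no output)
```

View pics/w1z.png

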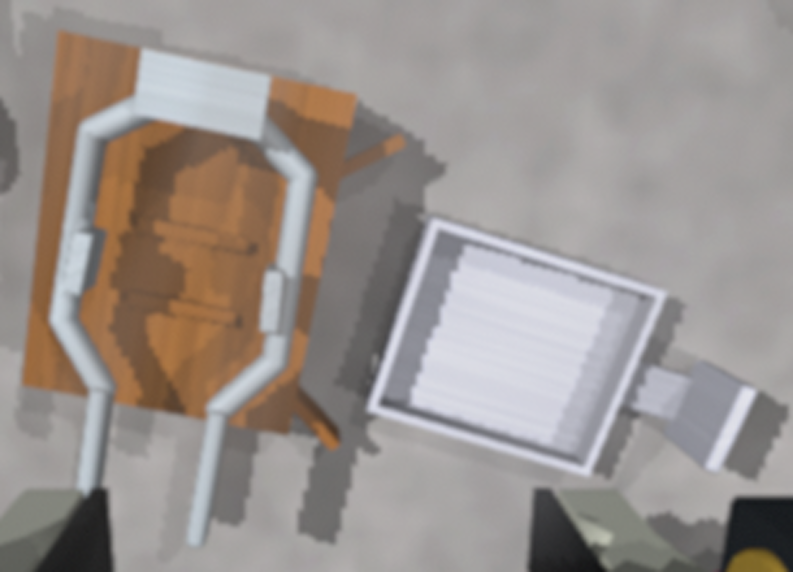

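View pics/w2z.png

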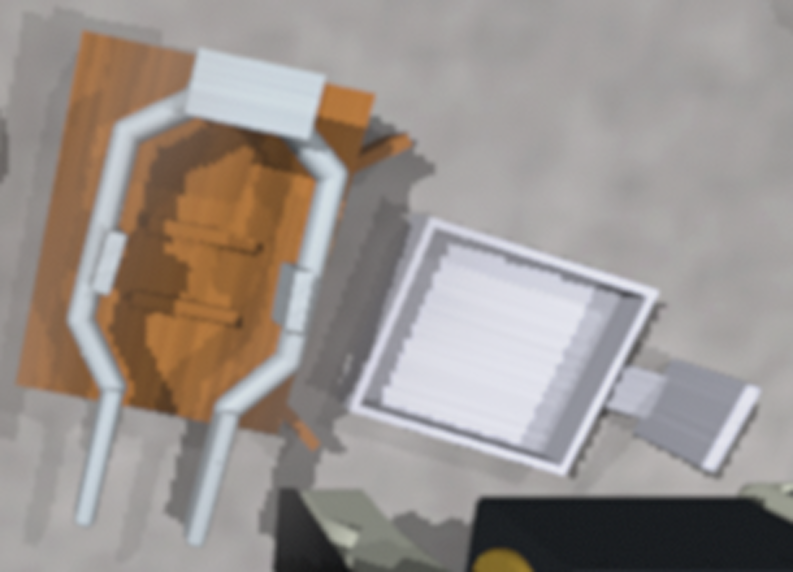

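The zooms show the deck corners, hinge plate, handle ends, tray rim corners and tab top clearly in both views. In w1z the rim corners are (432,218), (665,294), (589,473) and (370,410), with the tab top at (731,427). Next I'll triangulate them.

```bash
python3 - <<'E'
from h import *
c1,i1=load("w1");c2,i2=load("w2")
def z(p,x0): return ((p[0]+.5)/2.6-.5+x0,(p[1]+.5)/2.6-.5+55)
P={}
for n,a,b in [("BL",(62,30),(82,30)),("BR",(356,95),(375,95)),("FL",(22,384),(17,384)),("FR",(291,432),(277,433)),
 ("ridU",(252,248),(258,247)),("ridD",(237,321),(238,321)),
 ("h1",(143,48),(198,48)),("h2",(271,74),(326,74)),("h3",(264,138),(312,138)),("h4",(135,112),(186,110)),("endR",(197,543),(194,543)),
 ("t1",(432,218),(432,218)),("t2",(665,294),(659,292)),("t3",(589,473),(567,474)),("t4",(370,410),(352,410)),("tab",(731,427),(732,430))]:
    P[n],r=tri((c1,z(a,195)),(c2,z(b,293)));print(n,P[n],r[0])
    P[n+'z']=(z(a,195),z(b,293))
def pl(n,h): return (at(c1,P[n+'z'][0],h)+at(c2,P[n+'z'][1],h))/2
def fit(model,obs):
    m=np.array(model,float);o=np.array(obs)[:,:2];mc=m.mean(0);oc=o.mean(0);H=(m-mc),(o-oc)
    th=np.arctan2((H[0][:,0]*H[1][:,1]-H[0][:,1]*H[1][:,0]).sum(),(H[0]*H[1]).sum())
    Rm=np.array([[np.cos(th),-np.sin(th)],[np.sin(th),np.cos(th)]]);t=oc-Rm@mc;print("fit",t,th,"res",o-(m@Rm.T+t));return t,th
B=fit([(90,70),(90,-60),(-70,70),(-70,-60)],[pl(n,38) for n in("BL","BR","FL","FR")])
T=fit([(50,60),(50,-60),(-50,-60),(-50,60)],[pl(n,22) for n in("t1","t2","t3","t4")])
fit([(50,60),(50,-60),(-50,-60),(-50,60),(0,-100)],[pl(n,22) for n in("t1","t2","t3","t4")]+[pl("tab",55)])
th=B[1];u=np.array([[np.cos(th),np.sin(th)],[-np.sin(th),np.cos(th)]])
for n,h in(("ridU",42),("ridD",42),("h1",80),("h2",80),("h3",80),("h4",80),("endR",71)): print(n,u@(pl(n,h)[:2]-B[0]))
for n in("t1","t2","t3","t4"): print("tray in block",u@(pl(n,22)[:2]-B[0]))
N=[]
for c,im,x0,x1 in((c1,i1,40,130),(c2,i2,140,220)):
    hsv=cv2.cvtColor(im,cv2.COLOR_BGR2HSV);m=((hsv[...,1]>110)).astype(np.uint8)*255
    m[:155]=0;m[225:]=0;m[:,:x0]=0;m[:,x1:]=0
    k=max(cv2.findContours(m,0,2)[0],key=cv2.contourArea);e=cv2.fitEllipse(k);bx=cv2.minAreaRect(k);print(e,bx);N.append((c,e))
p,r=tri(*[(c,e[0]) for c,e in N]);print("nut",p,r)
for c,e in N:
    a=np.deg2rad(e[2]+90) ; d=30*np.array([np.cos(a),np.sin(a)])
    v=at(c,np.add(e[0],d),24)-at(c,np.subtract(e[0],d),24);print("nut axis",np.arctan2(v[1],v[0]),at(c,e[0],24))
E
```

```text
BL [653.23  53.56  31.24] 0.007301442343526092
BR [626.35 -73.41  37.81] 0.11923949981383915
FL [496.72  83.98  39.44] 0.005405437085555623
FR [469.67 -43.53  32.02] 0.35570170692102127
ridU [560.92 -26.86  38.14] 0.13390427213310965
ridD [527.32 -19.29  40.24] 0.08760138054800219
h1 [641.04   9.94  76.83] 0.04929284666172376
h2 [631.47 -39.08  79.66] 0.09262095484787755
h3 [608.07 -35.9   78.84] 0.0947676907470561
h4 [618.1   13.96  79.23] 0.31631044052449414
endR [425.39   0.25  63.45] 0.0777366719995224
t1 [ 573.07 -110.     25.45] 0.15738429612473118
t2 [ 537.88 -222.66   25.71] 0.2197686096721343
t3 [ 444.77 -195.39   24.38] 0.48207523129912294
t4 [478.23 -82.95  22.35] 0.13976992888201578
tab [ 479.19 -249.01   53.98] 0.9729611650358547
fit [550.91   2.24] -0.1974328462925884 res [[-0.52 -0.58]
 [-1.05  0.88]
 [ 0.32 -0.31]
 [ 1.25  0.02]]
fit [ 507.99 -153.85] -0.29472021603253246 res [[-0.47 -0.02]
 [-1.16  1.02]
 [ 1.09  0.12]
 [ 0.54 -1.12]]
fit [ 508.1  -153.61] -0.2941486783797333 res [[-0.56 -0.3 ]
 [-1.31  0.76]
 [ 0.95 -0.08]
 [ 0.48 -1.34]
 [ 0.43  0.96]]
ridU [ 15.9 -26.2]
ridD [-18.57 -25.57]
h1 [86.55 25.08]
h2 [ 87.07 -24.68]
h3 [ 63.49 -26.06]
h4 [63.56 24.64]
endR [-118.96  -25.81]
tray in block [  43.67 -106.73]
tray in block [  31.14 -225.27]
tray in block [ -66.01 -216.  ]
tray in block [-54.65 -97.89]
((82.83907318115234, 185.62045288085938), (35.91027069091797, 60.77893829345703), 98.22061920166016) ((82.71621704101562, 185.70269775390625), (60.49882888793945, 35.34577941894531), 9.462321281433105)
((173.8728790283203, 186.9846649169922), (31.652406692504883, 52.38801574707031), 109.0079574584961) ((175.4654998779297, 187.58621215820312), (53.665950775146484, 33.053768157958984), 21.801410675048828)
nut [510.92 249.19  12.22] [0.7544728137410162, 0.754472813740868]
nut axis 1.4197846286567501 [514.38 240.12  24.  ]
nut axis 1.215329347505662 [512.87 243.8   24.  ]
```

```bash
cat >> h.py <<'E'
BO=np.array([550.9,2.2]);BT=-0.1974
def bw(x,y,z): c,s=np.cos(BT),np.sin(BT);return np.array([BO[0]+c*x-s*y,BO[1]+s*x+c*y,z])
def inb(p): c,s=np.cos(BT),np.sin(BT);d=np.array(p[:2])-BO;return np.array([c*d[0]+s*d[1],-s*d[0]+c*d[1]])
def fb(): 
    s=bot.read_state();return s["t"],inb(s["tcp_pos"]),s["tcp_pos"][2],inb(s["contact_force"][:2]+BO),s["contact_force"][2],s["width"]
E
python3 - <<'E'
from h import *
th=-0.2943;tab=np.array([508.05-100*.2901,-153.7-100*.957])
bot.move_gripper(40,20)
bot.move_ptp([*tab,90],q(th))
bot.line_to([*tab,24],150)
print(fb())
bot.move_gripper(0,25);print(fb())
bot.line_to(bw(0,-262,24),100,q(BT));print(fb())
bot.line_to(bw(0,-180,24),100);print(fb())
bot.line_to(bw(0,-140,24),80);print(fb())
snap("ins")
E
```

```text
(6.6917, array([ -20.34, -260.31]), np.float64(24.634461633117578), array([-0.37,  0.04]), np.float64(0.5250397058708065), 39.83841339660917)
(7.3167, array([ -20.9 , -260.83]), np.float64(24.3161949684451), array([-1.84, -0.06]), np.float64(3.0794848403050317), 8.199734944429345)
(7.675, array([   1.07, -262.24]), np.float64(24.38019212501483), array([ 1.86, -2.06]), np.float64(2.9475595177462046), 8.251212226448667)
(8.6417, array([  -0.38, -179.41]), np.float64(24.242806432891694), array([-0.72,  2.03]), np.float64(6.469423856147324), 7.917243892207582)
(9.2917, array([  -0.4, -139.4]), np.float64(24.236972662073182), array([-1.47,  2.03]), np.float64(6.536056444096193), 7.921323183671476)
```

```bash
python3 - <<'E'
from h import *
bot.line_to(bw(0,-105,24),60);print(fb())
f0=fb()[3][1];y=-105
while y<-93:
    y+=1;bot.line_to(bw(0,y,24),30);f=fb();print(f[1],f[3])
    if f[3][1]<f0-10 or f[3][1]<-12:break
bot.move_gripper(20);print(fb())
snap("home")
bot.line_to(bw(0,y,110),200)
s=bot.read_state();snap("home2")
E
```

```text
(10.075, array([  -0.5 , -104.83]), np.float64(24.272814806452057), array([-1.25, -0.53]), np.float64(5.930231823788335), 7.946845764808568)
[  -0.55 -104.24] [-0.58 -1.91]
[  -0.57 -103.41] [-0.13 -3.87]
[  -0.61 -102.5 ] [-0.62 -4.26]
[  -0.62 -101.52] [-0.53 -4.41]
[  -0.67 -100.57] [-0.11 -4.18]
[ -0.62 -99.56] [-0.41 -5.14]
[ -0.68 -98.74] [ 0.32 -5.11]
[ -0.75 -98.67] [  2.07 -10.88]
(12.5667, array([ -0.2 , -96.81]), np.float64(23.859416121143813), array([ 0.43, -0.05]), np.float64(-0.0989213971806577), 20.009568510819385)
```

```bash
python3 - <<'E'
from h import *
bot.move_gripper(75,10)
bot.move_ptp([495,215,190],q(BT)); bot.pause(.15);snap("n1")
bot.line_to([495,265,190],200);bot.pause(.15);snap("n2");print(fb())
N=[]
for n in("n1","n2"):
    c,im=load(n);hsv=cv2.cvtColor(im,cv2.COLOR_BGR2HSV)
    m=((hsv[...,1]>90)&(hsv[...,0]<25)).astype(np.uint8)*255;m[240:]=0
    ks=[k for k in cv2.findContours(m,0,2)[0] if cv2.contourArea(k)>600]
    for k in ks:
        e=cv2.fitEllipse(k);w=at(c,e[0],24);print(n,e,cv2.contourArea(k),w)
        if np.linalg.norm(w[:2]-[512,241])<25:
            a=np.deg2rad(e[2]+90);d=25*np.array([np.cos(a),np.sin(a)]);v=at(c,e[0]+d,24)-at(c,e[0]-d,24)
            N.append((c,e[0]));print("axis",np.arctan2(v[1],v[0]))
            cv2.drawContours(im,[k],-1,(0,255,0),1)
    cv2.imwrite(f"pics/{n}m.png",im)
print(tri(*N))
cv2.imwrite("pics/nn.png",np.hstack([cv2.imread("pics/home2.png")[:, 100:500],cv2.imread("pics/n1m.png")[:,120:520]]))
E
```

```text
(16.3083, array([-106.25,  246.1 ]), np.float64(189.96666085721228), array([-1.02,  0.29]), np.float64(-0.7969654433549506), 75.03096428939858)
n1 ((286.23822021484375, 175.6221160888672), (37.19247055053711, 61.975860595703125), 93.48939514160156) 1686.0 [515.01 242.27  24.  ]
axis 1.3094600850268787
n1 ((549.4903564453125, 78.87579345703125), (89.6281509399414, 171.10699462890625), 13.764403343200684) 11586.5 [556.27 -23.67  24.  ]
n1 ((470.2440490722656, 70.7480697631836), (61.01846694946289, 275.9700927734375), 5.688077449798584) 8092.5 [578.36  49.62  24.  ]
n1 ((330.1925964355469, 39.412078857421875), (80.0195541381836, 110.3927001953125), 49.35858917236328) 6636.5 [630.69 174.04  24.  ]
n1 ((19.810672760009766, 22.00225067138672), (28.86292839050293, 56.31809616088867), 34.75954055786133) 1204.0 [700.29 446.85  24.  ]
n2 ((338.15966796875, 166.23362731933594), (44.851890563964844, 65.9875717163086), 89.00955963134766) 2238.5 [513.69 238.59  24.  ]
axis 1.3898661823554859
n2 ((605.201416015625, 69.4350357055664), (74.18263244628906, 184.78076171875), 10.818565368652344) 9387.5 [554.38 -24.6   24.  ]
n2 ((521.7401123046875, 75.64997100830078), (65.2269287109375, 291.3969421386719), 5.948824405670166) 9107.0 [564.34  52.63  24.  ]
n2 ((387.656494140625, 27.384288787841797), (80.5947265625, 112.33049011230469), 55.497623443603516) 6052.5 [629.93 171.61  24.  ]
n2 ((42.98077392578125, 17.87618064880371), (34.183921813964844, 88.84553527832031), 89.05132293701172) 1953.5 [698.87 475.89  24.  ]
(array([518.18, 239.26,  46.11]), [0.6147982311305663, 0.6147982311305883])
```

View pics/nn.png

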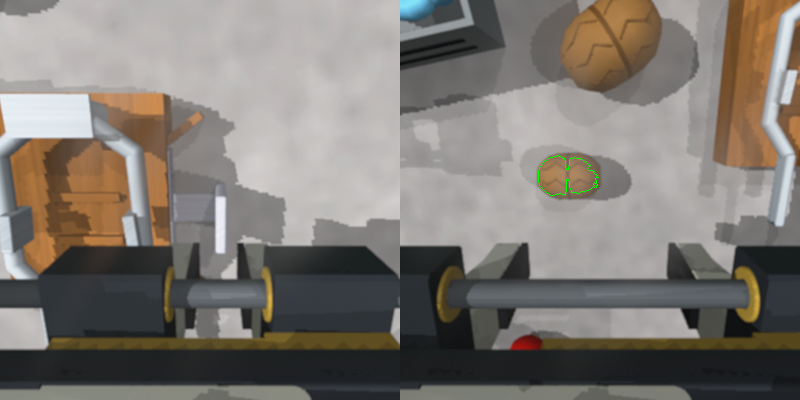

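The left picture shows the pan fully under the deck with the tab outside. On the right, the nut at about (289,175) in n1 has its shaded side missing from the mask, so I'll redo it with a softer mask.

```bash
python3 - <<'E'
from h import *
N=[];out=[]
for n,g in(("n1",(289,175)),("n2",(340,170))):
    c,im=load(n);f=im.astype(int)
    m=((f[...,2]-f[...,0]>0.2*f[...,2])).astype(np.uint8)*255
    m=cv2.morphologyEx(m,cv2.MORPH_CLOSE,np.ones((5,5)));m=cv2.morphologyEx(m,cv2.MORPH_OPEN,np.ones((7,7)))
    k=max([k for k in cv2.findContours(m,0,2)[0] if cv2.pointPolygonTest(k,g,False)>0],key=cv2.contourArea)
    k=cv2.convexHull(k);e=cv2.fitEllipse(k);r=cv2.minAreaRect(k)
    a=np.deg2rad(e[2]+90);d=25*np.array([np.cos(a),np.sin(a)]);v=at(c,e[0]+d,24)-at(c,e[0]-d,24)
    N.append((c,e[0]));print(e,r,cv2.boundingRect(k),at(c,e[0],24),"axis",np.arctan2(v[1],v[0]))
    cv2.drawContours(im,[k],-1,(0,255,0),1);out.append(cv2.resize(im[110:230,g[0]-66:g[0]+66],None,fx=3,fy=3))
print(tri(*N));cv2.imwrite("pics/nn2.png",np.hstack(out))
E
```

```text
((288.818359375, 175.7469024658203), (48.02790832519531, 65.99703216552734), 90.54546356201172) ((288.5, 175.0), (44.0, 63.0), 90.0) (257, 153, 64, 45) [514.35 239.69  24.  ] axis 1.3616792908284152
((337.85821533203125, 165.82037353515625), (49.184974670410156, 66.31294250488281), 88.90919494628906) ((338.0, 165.5), (45.0, 64.0), 90.0) (306, 143, 65, 46) [514.17 238.82  24.  ] axis 1.3916221119648853
(array([515.21, 238.98,  29.49]), [0.0891780898946676, 0.08917808989460443])
```

View pics/nn2.png

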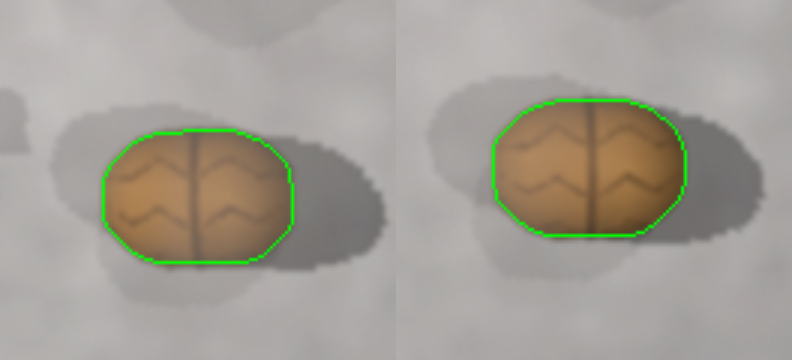

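The contours fit well. The nut is at (514.3, 239.2) with its axis at 1.377 rad and its centre at z of about 24 to 29. Now I'll pick and place it.

```bash
python3 - <<'E'
from h import *
a=1.377-np.pi;n=[514.3,239.2]
bot.move_gripper(68,10)
bot.move_ptp([*n,80],q(a));bot.line_to([*n,7],120);print(fb())
bot.move_gripper(0,10);print(fb())
bot.line_to([*n,135],200);print(fb())
a2=BT-np.pi/2
bot.move_ptp(bw(0,0,135),q(a2));print(fb())
bot.line_to(bw(0,0,75),120);bot.pause(.1);print(fb())
s=bot.read_state();e=bw(0,0,0)[:2]-s["tcp_pos"][:2];print("err",e)
bot.line_to([*(bw(0,0,0)[:2]+e),49],50);print(fb())
z=49
while z>44:
    z-=1;bot.line_to([*(bw(0,0,0)[:2]+e),z],30);f=fb();print(f)
    if f[4]>5:break
bot.move_gripper(60);print(fb())
bot.line_to([*(bw(0,0,0)[:2]+e),140],150)
bot.move_ptp(bw(-110,-30,200),q(BT));bot.pause(.1);snap("pl");print(fb())
im=bot.camera("top")[:,:,::-1]
a=cv2.imread("pics/pl.png")
cv2.imwrite("pics/plz.png",a)
E
```

```text
(18.8333, array([-82.04, 225.62]), np.float64(7.492451649993137), array([-0.87,  0.04]), np.float64(0.3152981713846206), 67.92304033759395)
(19.3167, array([-82.15, 225.53]), np.float64(7.503011820645642), array([-1.13,  0.79]), np.float64(3.9477565766975427), 47.21392522328813)
(20.1083, array([-83.05, 224.56]), np.float64(133.82165517440075), array([0.91, 0.18]), np.float64(-1.0411424472677158), 47.482263009491575)
(21.0583, array([-0.13,  0.12]), np.float64(134.37462867633582), array([-0.1,  0.2]), np.float64(-0.4779878452833378), 47.51776674161654)
(21.8083, array([0.65, 0.63]), np.float64(75.92824428152839), array([-0.78, -0.16]), np.float64(-0.569968548828171), 47.20576657769673)
err [-0.76 -0.49]
(22.475, array([-0.62, -0.65]), np.float64(48.82444920180058), array([0.02, 0.38]), np.float64(-0.3945147734101298), 47.53499570609426)
(22.725, array([-0.57, -0.55]), np.float64(48.167493491676765), array([-0.44,  0.09]), np.float64(-0.5941983351296463), 47.20562761116814)
(22.975, array([-0.66, -0.62]), np.float64(47.015484421654), array([0.15, 0.47]), np.float64(-0.5529969557617952), 47.346303940393426)
(23.225, array([-0.71, -0.66]), np.float64(45.92517219693062), array([ 0.12, -0.45]), np.float64(-0.9065967682207532), 47.43934521075899)
(23.475, array([-0.46, -0.49]), np.float64(45.387897083389085), array([-1.28,  0.48]), np.float64(4.466517740108369), 47.43320177341649)
(23.725, array([-0.49, -0.49]), np.float64(44.83908278185376), array([-3.72, -0.03]), np.float64(10.533687770370324), 47.557879449946206)
(24.225, array([-0.71, -0.68]), np.float64(43.82272423226739), array([ 0.67, -0.42]), np.float64(1.0179591188916732), 59.89597853786282)
(26.5, array([-109.9 ,  -29.99]), np.float64(199.62735809913661), array([-0.13, -0.59]), np.float64(0.1826864464111849), 59.73956420896073)
```

View pics/plz.png

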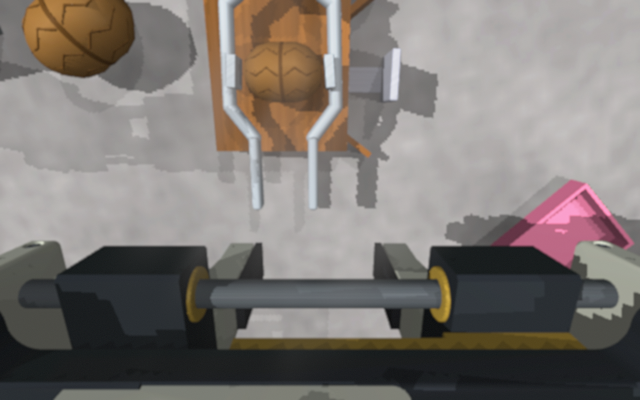

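The nut lies centred between the jaws at (284,71), and the tray tab is at (393,75). Now the squeeze.

```bash
python3 - <<'E'
from h import *
bot.move_gripper(86,15)
bot.move_ptp(bw(-90,0,110),q(BT));bot.line_to(bw(-90,0,43),120);print(fb())
for F in (6,15,22,30):
    bot.move_gripper(18,F);bot.pause(.3);f=fb();print(F,f)
    if f[5]<27:break
E
```

```text
(28.4083, array([-89.26,   0.37]), np.float64(44.162584046135), array([ 0.46, -0.17]), np.float64(0.5616013843126058), 86.17480227885949)
6 (29.4917, array([-90.27,  -0.13]), np.float64(42.95799110683496), array([-3.7 ,  0.59]), np.float64(4.080613247119221), 41.85918735939346)
15 (30.0083, array([-90.27,  -0.16]), np.float64(42.944085632167884), array([-5.42,  1.06]), np.float64(4.915262116721179), 40.72775777021245)
22 (30.5833, array([-90.29,  -0.15]), np.float64(42.89225902944898), array([-4.35,  0.46]), np.float64(4.077047138364854), 29.339828930992617)
30 (31.1, array([-90.33,  -0.13]), np.float64(42.86616080476739), array([-4.41,  1.1 ]), np.float64(3.8100871998261687), 28.465072791285756)
```

It held at 41 mm (jaw contact) and gave way to 28.5 mm (about 0.10 rad), which matches the expected crack. Now I'll release and check.

```bash
python3 - <<'E'
from h import *
bot.move_gripper(45);bot.move_gripper(86);print(fb())
bot.line_to(bw(-90,0,130),150)
bot.move_ptp(bw(-110,-30,200),q(BT));bot.pause(.3);snap("fin");print(fb())
a=cv2.imread("pics/fin.png")[0:240,180:440];b=cv2.imread("pics/pl.png")[0:240,180:440]
cv2.imwrite("pics/finz.png",cv2.resize(np.hstack([b,a]),None,fx=1.5,fy=1.5))
E
```

```text
(32.5167, array([-90.02,  -0.01]), np.float64(42.98504761273929), array([-0.13,  0.16]), np.float64(0.36643935278141987), 86.48093519038888)
(34.0083, array([-110.23,  -30.04]), np.float64(199.07712257146514), array([-0.02, -0.15]), np.float64(-0.6146790977298029), 85.87036871405867)
```

View pics/finz.png

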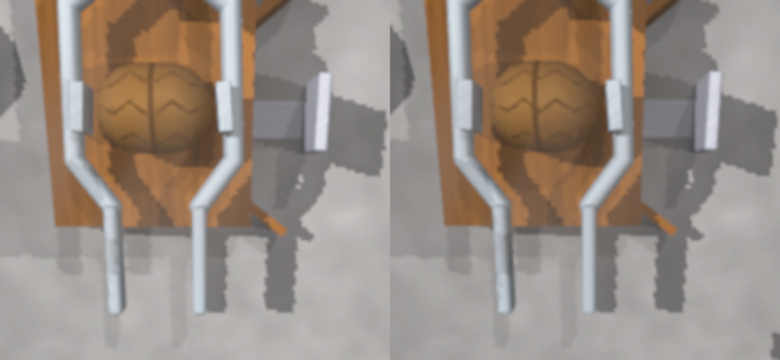

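```bash
python3 - <<'E'
from h import *
c,_=load("fin");print("tab top in block",inb(at(c,(392,73.5),55)),"nut",inb(at(c,(180+(545-390)/1.5,70.5),62)))
bot.close_job()
E
```

```text
tab top in block [ -1.3  -96.31] nut [ 0.35 -1.37]
the job is handed in; nothing more can be done
```

The job is done and handed in at about 34 s of robot time, in the order asked.

- **Tray:** I slid it in by its tab until the push force rose to 11 N at the back stop, with the tool at block y = -98.7 mm. In the last picture the pan is under the deck and the tab top measures about (-1, -96) mm. The expected position is (0, -100), so it sits within my reading error of a few mm.
- **Walnut:** I placed it in the cradle with its ends facing the jaws. Squeezing the handles, the grip held at 41 mm, then gave way to 29.3 mm at the 22 N setting and 28.5 mm at 30 N. That is about 0.10 rad per handle, where the shell should have cracked.
- **Final picture:** The handles have sprung open and the nut is visibly shorter. It lies in the cradle about (0, -1) mm from centre. The gripper is clear of everything.

One check disagreed: two measurements of the walnut's height from the wrist camera were wrong (12 and 46 mm), because the colour mask missed its shaded side. The corrected mask gave 29 mm, against 23 mm from the fixed cameras and 24 mm in the text. I did not photograph the bowl, jar and rattle again at the end, but the arm never went near them.

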